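# Lift the hot lid off the scent burner

### The job

The brass scent burner on the desk is to be opened for refilling, but it and its lid are hot: take the lid lifter from its wooden rest, hook the lid by its loop, lift it off the burner keeping it level, and set it down gently, flat and wholly on the marble coaster; it must not be dropped or touch the desk. Then unhook the lifter and lay it back in its rest the way it lay. Touch the lid and the burner with nothing but the lifter, and leave the decanter, tumbler, book and candlestick where they are.

Things in the scene. Friction and masses are not known exactly. Their poses are not given: they have to be found in the camera images.
- lid: Loose round brass lid, 0.2 kg. Origin: centre of the plate's underside. Plate 120 mm across, 5 thick; plug below it 94 across, 6 deep, loose in the burner's mouth. On top a fixed loop of 6 mm bar in the lid's y-z plane: hook it along lid x, from either side. Opening 46 mm wide at z=5, 38 at z=25, 10 at its top z=41; bar top z=47. Hangs level with the hook under the loop's top.
- loop_mid (a point): Point in the middle of the loop's opening, on the lid's axis, 20 mm above the underside of the lid's plate (15 mm above its top face). The underside of the loop's bar is 21 mm higher.
- lifter: Lid lifter, 0.18 kg. Origin: underside of the wooden handle where it is gripped, close to the centre of mass. Handle along x, 16 mm wide (y), 18 high (z 0 to 18), x -75 to +50. From its +x end a 7 mm steel bar runs to x=65, straight down to z=-53, level forward to x=100, and ends in an upturned tip (its top z=-37).
- hook_seat (a point): Point on the centre line of the hook's level bar (7 mm thick) where a loop should hang: lifter frame x = 82, z = -53 mm. Level bar from x = 65 (shank) to x = 100 (upturned tip).
- rest: Wooden rest, fixed. Origin: centre of underside. Base 110x60x12 mm; two cradle posts 8 mm thick at x=-40 and +40 bear the lifter's handle at z=75; lugs beside the handle, 26 mm apart, up to z=89. At the start the lifter's origin lies over this origin (within 4 mm) at z=75, x axes alike, hook hanging free beyond the +x end. Grip from above between the posts (72 mm free).
- burner: Round brass scent burner, an open pot fixed to the desk, outer diameter 114 mm, wall 5 mm, rim at z = 70 mm. Origin: centre of its underside. The closed lid's origin is 70 mm above it. Hot.
- coaster: Round marble coaster fixed to the desk, 150 mm across, 12 mm thick. Origin: centre of its underside. A lid lying on it stands on its plug, the lid's origin 18 mm above the coaster's origin.
- decanter: Glass decanter with a ball stopper, 90 mm across, 213 mm tall, loose; origin centre of underside. To be left alone.
- tumbler: Glass tumbler, 80 mm across, 85 mm tall, loose; origin centre of underside. To be left alone.
- book: Closed book lying flat, 140 x 200 x 24 mm, loose; origin centre of underside. To be left alone.
- candlestick: Low silver candlestick with a white candle, foot 96 mm across, 182 mm tall in all, loose; origin centre of underside. To be left alone.
There are look-alikes about, which are no part of the job. What is meant by the coaster is not blue, and is the smaller of those in its own colour. Several things have the shape of the lifter; the one meant has the colours described above.

How it is judged:
On the way, in this order (a step that is already met when the one before it is completed fails the run):
1. the lifter is held clear of its rest (z of lifter in the frame of rest above 0.1 m and contact force between the fingers and lifter above 1 N), for 0.2 s.
2. the lid hangs on the lifter, level and clear of the burner (z of lid in the frame of burner above 0.085 m and contact force between lid and lifter above 0.8 N and contact force between lid and burner below 0.1 N and angle between lid's own z axis and vertical below 0.26 rad), for 0.3 s.
3. the lid lies flat and wholly on the coaster, off the hook (horizontal distance between lid and coaster below 0.02 m and z of lid in the frame of coaster below 0.021 m and angle between lid's own z axis and vertical below 0.06 rad and contact force between lid and lifter below 0.05 N and linear speed of lid below 0.02 m/s), for 0.2 s.
At the end, for the whole second after the job is handed in: The lid lies flat (within 0.06 rad) and at rest on the coaster, its centre within 20 mm of the coaster's; the lifter lies at rest in both cradles of its rest, within 20 mm of the rest's centre and 4 mm of its height, upright within 0.1 rad, hook at the rest's +x end (horizontal distance between lid and coaster below 0.02 m and z of lid in the frame of coaster between 0.014 and 0.021 m and angle between lid's own z axis and vertical below 0.06 rad and linear speed of each of lid, lifter below 0.02 m/s and z of lifter in the frame of rest between 0.071 and 0.079 m and horizontal distance between lifter and rest below 0.02 m and x of hook_seat in the frame of rest above 0.05 m and angle between lifter's own z axis and vertical below 0.1 rad); the robot touches nothing.
It fails at once if the robot itself touches the hot lid or burner (contact force between any of the fingers, the arm and lid above 0.5 N or contact force between any of the fingers, the arm and burner above 0.5 N).
It fails at once if the lid tips by more than 0.3 rad (angle between lid's own z axis and vertical above 0.3 rad).
It fails at once if the lid is dropped or flung (faster than 0.5 m/s) (linear speed of lid above 0.5 m/s).
It fails at once if the hot lid comes down to the desk (height (world z) of lid below 0.013 m).
It fails at once if a bystander is moved by more than 30 mm (distance of any of decanter, tumbler, book, candlestick from where it was at the start of the episode above 0.03 m).
It also fails if it takes over 72 s, if anything falls off the work surface, if the arm or the gripper's body presses on something with over 40 N, if the wrist force passes 120 N, or if a joint passes its speed limit or range.

### The arm

A 6-joint arm with a two-finger parallel gripper is mounted at the origin on the work surface. World frame = base frame: x ahead of the robot, y to its left, z up, the work surface at z = 0. Lengths are in m, angles in rad, forces in N, time in s.
With the tool pointing down it reaches from about 0.35 to 0.775 m from the base axis. Payload 7.3 kg.
Tool frame: the origin (TCP) lies at the very end of the fingers, on their centre line; the grasp point (between the pads) lies 19 mm behind it (hold_point_z is the distance from the TCP to the grasp point, in m); z points along the fingers, y is the line along which they close (so a half turn about z gives the same grasp; the last joint's range is limited). The gripper opens to 92 mm and grips with 3 to 60 N. Pads are 19 mm wide; open, the fingers measure 130 mm over their backs; the gripper's body (75 mm by 190 mm) begins 47 mm behind the grasp point.
Start: joints at [1.14, 0.342, 1.524, -0, 1.275, -0.146], TCP at [0.147, 0.504, 0.227] pointing down, gripper open.
Joint ranges: [-2.53, 2.53], [-0.77, 2.02], [0.04, 2.7], [-1, 4.14], [0.28, 2.66], [-3.11, 3.11]. Speed limits (rad/s): [2.57, 2.57, 3.14, 3.14, 3.14, 3.14].

### API

Orientations are given as [roll, pitch, yaw] about the fixed x, y, z axes, in that order (R = Rz(yaw) Ry(pitch) Rx(roll)).
In Python, from plant import * gives the robot as it stands. Calls block until the motion is done:
- movep(position, orientation): joint-space move of the TCP to a pose.
- movel(position, rotation=None, speed=0.15): straight line of the TCP; rotation=None keeps the orientation; speed is the mean speed in m/s.
- goto_joints(angles): joint-space move.
- grip(opening): finger opening in m; the grip force is fixed at half the most; returns when the fingers have stopped.
- dwell(seconds).
- solve_ik(position, orientation): joint angles nearest the present ones, or None.
- snapshot(name): name is "side" or "top"; returns the picture (400x640x3 uint8, blue, green, red); there is no depth.
- camera_model(name): a dict with "fov_y" (degrees; the focal length in pixels is half the picture's height over the tangent of half this angle, whatever the lens; pixels are square), "cx", "cy" (the principal point, pixels), "eye" and "rotation" of the camera in the world. Camera axes: x right, y down, z forward; pixel columns grow to the right and rows downward; lengths in m; the calibration is good to about 2 mm. A picture is of the moment at which its call begins. camera_model takes no time and is no camera call.
A pose or a line that the arm cannot do raises PlanningError and nothing moves.
- sign_off(): hands the job in; it is judged then, once.
Readings, each from a call of its own:
- get_time_s(): time.
- get_joint_positions(): joint angles.
- get_dq(): joint speeds.
- get_effort(): joint torques, N m.
- get_eef_pos(): TCP position.
- get_eef_rot(): TCP orientation.
- get_ft_force(): force on the tool from outside, world axes, zero at the start.
- get_ft_torque(): the same for the moment, N m.
- get_grip_width(): finger opening in m.
- get_gripper_force(): force on a finger pad.
Only numpy, scipy, OpenCV 4.12 (cv2) and the standard library are available. Lean on these libraries where they do the work, as an engineer would, in place of code of your own. Each camera call takes 0.05 s, during which the arm holds its last target. There are 200 camera calls.

## Working session

There is one attempt and no reset: what is moved stays moved. The work goes in short steps, each a Python script; the robot and the scene stay as the last script left them, time stands still between calls to the robot, and variables do not carry over. Pictures are saved under pics/ and viewed, at most 10 in all, crops included, and the job is handed in when it is done.

```bash
ls; mkdir -p pics; python3 - <<'E'
from plant import *
import cv2
for n in("side","top"):
    cv2.imwrite(f"pics/{n}0.png",snapshot(n)); print(n,camera_model(n))
print(get_eef_pos(),get_eef_rot(),get_time_s())
E
```

```text
pics
side {'fov_y': 50.96404887362126, 'cx': 325.40172125707164, 'cy': 195.03995526378895, 'eye': array([ 0.05260308, -0.54502636,  0.89821178]), 'rotation': array([-2.40728416e+00, -2.16909501e-03, -6.84089303e-01])}
top {'fov_y': 56.05326292006903, 'cx': 322.43804415835393, 'cy': 192.3871523259454, 'eye': array([0.46223604, 0.00259109, 1.33358828]), 'rotation': array([-3.08018799e+00, -2.57140991e-03, -1.54949775e+00])}
[0.14735481 0.50353634 0.22612944] [-3.14027796e+00 -1.89965796e-04  2.85679905e+00] 0.1
```

View pics/side0.png

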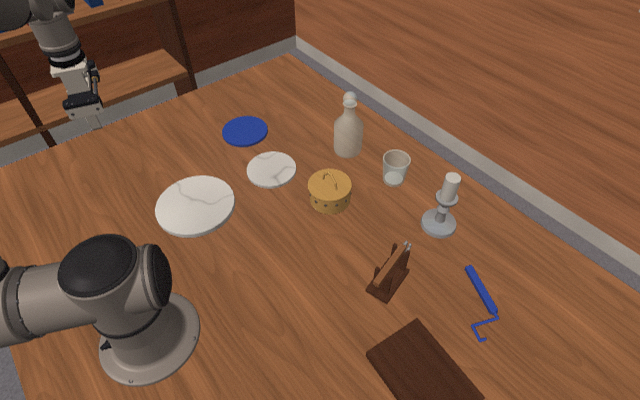

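View pics/top0.png

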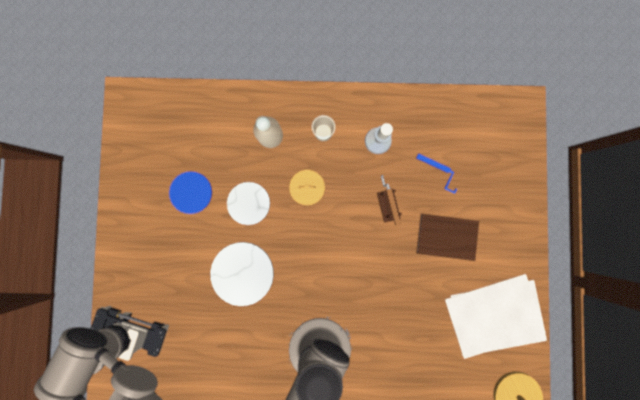

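The side view shows the burner with its lid at (330,190), the small white coaster at (271,170), and the rest with the lifter at (390,275). In the top view these are at (307,188), (248,203) and (389,203). The hook points up in the picture, which is world +x, and the loop lies along the image's horizontal, about world y.

```bash
cat > h.py <<'E'
import numpy as np, cv2
from scipy.spatial.transform import Rotation as Ro
from plant import *
def cam(n):
    c=camera_model(n); f=200/np.tan(np.radians(c['fov_y'])/2)
    return f,c['cx'],c['cy'],np.array(c['eye']),Ro.from_euler('xyz',c['rotation']).as_matrix()
def proj(n,p):
    f,cx,cy,e,R=cam(n); q=(np.asarray(p,float)-e)@R; return np.stack([cx+f*q[...,0]/q[...,2],cy+f*q[...,1]/q[...,2]],-1)
def ray(n,uv):
    f,cx,cy,e,R=cam(n); d=R@np.array([(uv[0]-cx)/f,(uv[1]-cy)/f,1]); return e,d
def onz(n,uv,z):
    e,d=ray(n,uv); return e+d*(z-e[2])/d[2]
def tri(a,b):
    e1,d1=ray("side",a); e2,d2=ray("top",b); s=np.linalg.lstsq(np.c_[d1,-d2],e2-e1,rcond=None)[0]
    p,q=e1+d1*s[0],e2+d2*s[1]; return (p+q)/2,np.linalg.norm(p-q)
E
python3 - <<'E'
from h import *
np.set_printoptions(precision=4,suppress=True)
print(proj("side",[0,0,0]),proj("top",[0,0,0]),proj("top",get_eef_pos()),proj("side",get_eef_pos()))
def blob(im,m,near):
    n,l,s,c=cv2.connectedComponentsWithStats(m.astype(np.uint8)); k=1+np.argmin(np.linalg.norm(c[1:]-near,axis=1)+1e3*(s[1:,4]<60))
    cs,_=cv2.findContours((l==k).astype(np.uint8),cv2.RETR_EXTERNAL,cv2.CHAIN_APPROX_NONE); return cs[0][:,0].astype(float)
for n,cn,ln in(("side",(271,170),(330,190)),("top",(248,203),(307,188))):
    im=cv2.imread(f"pics/{n}0.png"); hsv=cv2.cvtColor(im,cv2.COLOR_BGR2HSV)
    w=(hsv[...,1]<60)&(hsv[...,2]>150)
    pts=blob(im,w,cn); P=np.array([onz(n,p,.012) for p in pts])[:,:2].astype(np.float32)
    print(n,"coaster",cv2.minEnclosingCircle(P))
    y=(abs(hsv[...,0].astype(int)-20)<7)&(hsv[...,1]>110)&(hsv[...,2]>150)
    pts=blob(im,y,ln); print(len(pts),pts.min(0),pts.max(0)); P=np.array([onz(n,p,.075) for p in pts])[:,:2].astype(np.float32)
    print(n,"lid",cv2.minEnclosingCircle(P))
a=cv2.imread("pics/side0.png"); b=cv2.imread("pics/top0.png")
r=lambda i,x,y,w,h:cv2.resize(i[y:y+h,x:x+w],(400,300),interpolation=cv2.INTER_CUBIC)
cv2.imwrite("pics/c0.png",np.vstack([np.hstack([r(a,350,228,80,60+0),r(a,300,160,60,45)]),np.hstack([r(b,350,170,80,60),r(b,277,165,60,45)])]))
cv2.imwrite("pics/c0.png",np.vstack([np.hstack([r(a,345,235,92,69),r(a,300,160,60,45)]),np.hstack([r(b,350,170,80,60),r(b,277,165,60,45)])]))
E
```

```text
[150.1159 336.5006] [319.3569 349.0437] [145.763  320.9681] [ 96.4318 118.2211]
side coaster ((0.49836885929107666, 0.26333528757095337), 0.07858245074748993)
140 [307. 168.] [351. 211.]
side lid ((0.5394924879074097, 0.04732324555516243), 0.08124791830778122)
top coaster ((0.5007733702659607, 0.2619050443172455), 0.07616570591926575)
2783 [92. 78.] [549. 399.]Traceback (most recent call last):
  File "<stdin>", line 13, in <module>
  File "h.py", line 12, in onz
    e,d=ray(n,uv); return e+d*(z-e[2])/d[2]
        ~~~^^^^^^
  File "h.py", line 10, in ray
    f,cx,cy,e,R=cam(n); d=R@np.array([(uv[0]-cx)/f,(uv[1]-cy)/f,1]); return e,d
                ~~~^^^
  File "h.py", line 5, in cam
    c=camera_model(n); f=200/np.tan(np.radians(c['fov_y'])/2)
ValueError: time passes only in moves, steps and waits
```

```bash
sed -i 's/^def cam/import functools\n@functools.cache\ndef cam/' h.py; python3 - <<'E'
from h import *
np.set_printoptions(precision=4,suppress=True)
a=cv2.imread("pics/side0.png"); b=cv2.imread("pics/top0.png")
ha,hb=[cv2.cvtColor(i,cv2.COLOR_BGR2HSV) for i in(a,b)]
print(hb[195,300],hb[180,312],hb[230,300],hb[100,300],ha[183,320],ha[205,330])
y=((hb[...,0]>=18)&(hb[...,0]<28)&(hb[...,1]>90)).astype(np.uint8)
n,l,s,c=cv2.connectedComponentsWithStats(y); k=l[195,300]; print(s[k])
cs,_=cv2.findContours((l==k).astype(np.uint8),0,1); P=np.array([onz("top",p,.075) for p in cs[0][:,0]])[:,:2].astype(np.float32)
print(cv2.minEnclosingCircle(P))
r=lambda i,x,y,w,h:cv2.resize(i[y:y+h,x:x+w],(400,300),interpolation=cv2.INTER_CUBIC)
cv2.imwrite("pics/c0.png",np.vstack([np.hstack([r(a,345,235,92,69),r(a,300,160,60,45)]),np.hstack([r(b,350,170,80,60),r(b,277,165,60,45)])]))
E
```

```text
[ 21 140 231] [ 20 140 230] [ 14 147 172] [ 14 144 186] [ 17 143 185] [ 17 145 139]
[289 170  36  35 975]
((0.5567275285720825, 0.05470484495162964), 0.059529803693294525)
```

View pics/c0.png

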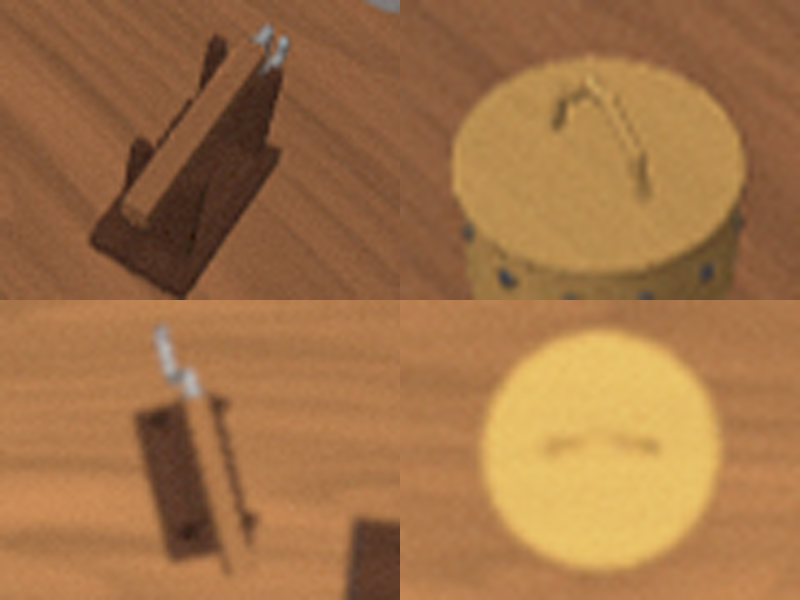

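The crops show the wooden handle in its rest, in the top view from about (395.6,224.4) to (389.4,189.6), with the steel hook beyond it. The loop's feet are at about (298.9,187.5) and (315.3,187) in the top view, and (323.5,178.8) and (336.8,189.3) in the side view.

```bash
python3 - <<'E'
from h import *
np.set_printoptions(precision=4,suppress=True)
for n,l in(("top",[(298.9,187.5),(315.25,187)]),("side",[(323.5,178.75),(336.75,189.25)])):
    p=[onz(n,q,.076)[:2] for q in l]; d=p[0]-p[1]; print("loop",(p[0]+p[1])/2,np.linalg.norm(d),"angle from y deg",np.degrees(np.arctan2(-d[0],d[1])))
for n,l in(("top",[(395.6,224.4),(389.4,189.6)]),("side",[(377.2,283.8),(406,246.5)])):
    p=[onz(n,q,.093)[:2] for q in l]; d=p[1]-p[0]; print("lifter",p,np.linalg.norm(d),"yaw",np.degrees(np.arctan2(d[1],d[0])))
# base of rest quad, top corners z=.012
import itertools
cr=[(350+x*.2,170+(y-300)*.2) for x,y in((135,410),(172,560))]
p=[onz("top",q,.012)[:2] for q in cr]; d=p[0]-p[1]; print("rest left edge",p,np.linalg.norm(d),np.degrees(np.arctan2(d[1],d[0])))
cs=[(345+x*.23,235+y*.23) for x,y in((92,242),(185,298),(278,152))]
p=[onz("side",q,.012)[:2] for q in cs]; print("rest side corners",p)
d=p[2]-p[1]; c=(p[0]+p[2])/2; print(c,np.linalg.norm(d),np.degrees(np.arctan2(d[1],d[0])))
for i in("bottom",):
  d=p[0]-p[1]; print(np.linalg.norm(d))
E
```

```text
loop [0.5558 0.0529] 0.054885367523689534 angle from y deg 2.988104043906896
loop [0.5584 0.0525] 0.05284213435631495 angle from y deg 3.064473478230454
lifter [array([ 0.4382, -0.2421]), array([ 0.5526, -0.2204])] 0.11643307777931537 yaw 10.695060210998939
lifter [array([ 0.4365, -0.2549]), array([ 0.557 , -0.2262])] 0.12380465105260728 yaw 13.396705594292337
rest left edge [array([ 0.549 , -0.1914]), array([ 0.4441, -0.2186])] 0.10838943527472751 14.573668444972354
rest side corners [array([ 0.4422, -0.2225]), array([ 0.4578, -0.278 ]), array([ 0.5623, -0.2471])]
[ 0.5022 -0.2348] 0.10891956238221803 16.5052250049188
0.057682884664842386
```

```bash
python3 - <<'E'
from h import *
np.set_printoptions(precision=4,suppress=True)
yaw=np.radians(14); g=[.505,-.234]; d=[np.pi,0,yaw]
for p,w in(((*g,.065),yaw),((*g,.3),yaw),((.42,.05,.3),.05),((.475,.05,.128),.05),((.418,.258,.08),.05)): print(solve_ik(list(p),[np.pi,0,w]))
grip(.07)
movep([*g,.2],d); movel([*g,.065],speed=.08)
w0=get_ft_force(); grip(.0)
print(get_grip_width(),get_gripper_force(),get_ft_force()-w0)
movel([*g,.13],speed=.06); movel([*g,.26],speed=.12)
print(get_grip_width(),get_gripper_force(),get_ft_force(),get_ft_torque(),get_time_s())
movep([.40,.05,.26],[np.pi,0,np.radians(3)]); dwell(.3)
a,b=snapshot("side"),snapshot("top"); cv2.imwrite("pics/s1.png",a);cv2.imwrite("pics/t1.png",b)
e=get_eef_pos(); print(e,get_eef_rot(),get_time_s())
for n in("side","top"): print(proj(n,[e+[.082,.004,-.043],e+[.065,.003,-.043]]))
r=lambda i,x,y,w,h:cv2.resize(i[y:y+h,x:x+w],(400,300),interpolation=cv2.INTER_CUBIC)
cv2.imwrite("pics/c1.png",np.hstack([r(a,250,110,120,90),r(b,250,150,120,90)]))
E
```

```text
[-0.5716  0.5749  1.6383 -0.      0.9284  0.7548]
[-0.5716  0.3575  1.2995 -0.      1.4846  0.7548]
[-0.0631  0.0976  1.6393 -0.      1.4047  1.4577]
[-0.0558  0.3667  1.7924 -0.      0.9824  1.465 ]
[ 0.3968  0.4575  1.8088 -0.      0.8752  1.9176]
0.01545049281432938 29.93772715330124 [-0.4533  1.3443 -0.8079]
0.01584787451285566 29.936522841453552 [-0.8551 -0.0759 -1.6325] [-0.1217  0.1849 -0.0053] 8.7667
[0.4002 0.0497 0.2599] [3.1416 0.0002 0.0518] 10.325
[[305.6735 157.4289]
 [300.2066 160.749 ]]
[[304.4063 208.3952]
 [304.6044 214.1354]]
```

View pics/c1.png

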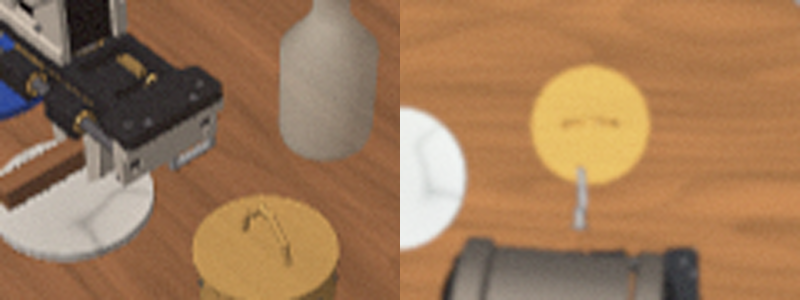

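The top crop shows the hook's tip at about (304.6,200) and its shank at (304,218), in line with the loop's centre at (307,187). In the side view the gripper hides the hook, so I'll check the handle's pitch there.

```bash
python3 - <<'E'
from h import *
e=np.array([.4002,.0497,.2599])
a=cv2.imread("pics/s1.png")[130:220,210:330]
a=cv2.resize(a,(800,600),interpolation=cv2.INTER_CUBIC)
c,s=np.cos(.052),np.sin(.052)
for x,y,z in((-.075,-.008,.018),(-.075,-.008,0),(-.01,-.008,.018),(-.01,-.008,0),(.05,-.008,0),(.05,-.008,.018),(.065,0,-.053),(.1,0,-.053),(.1,0,-.037)):
    u=proj("side",e+[c*x-s*y,s*x+c*y,z+.01]); cv2.circle(a,tuple(int(v) for v in (u-[210,130])*6.667),4,(0,255,0),-1)
cv2.imwrite("pics/c2.png",a)
E
```

```text
(no output)
```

View pics/c2.png

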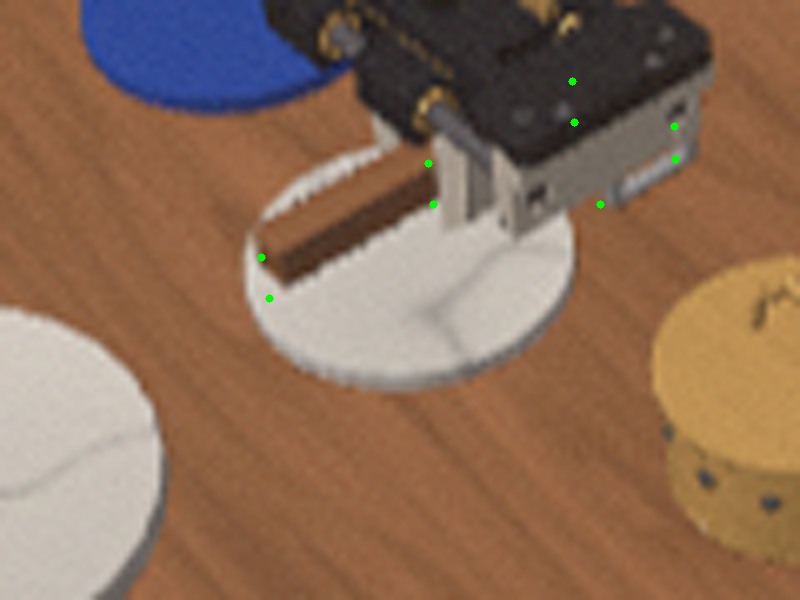

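The handle and the grey hook bar, from (615,195) to (690,150) in the crop, fit a level lifter sitting about 5 mm further forward in the grip. I'll shift the target by that amount and hook the lid.

```bash
python3 - <<'E'
from h import *
np.set_printoptions(precision=3,suppress=True)
x0,y0=.470,.0495; s=np.sin(.052)
p=lambda dx,z:[x0+dx,y0+s*dx,z]
movel(p(-.075,.26)); movel(p(-.075,.128),speed=.1); f=get_ft_force(); print(f)
movel(p(0,.128),speed=.05); print(get_ft_force()-f,get_eef_pos(),get_time_s())
for z in(.140,.148,.152,.156,.160): movel(p(0,z),speed=.03); print(z,get_ft_force()-f)
movel(p(0,.175),speed=.03); dwell(.3); print(get_ft_force()-f,get_ft_torque(),get_time_s())
a,b=snapshot("side"),snapshot("top"); cv2.imwrite("pics/s3.png",a);cv2.imwrite("pics/t3.png",b)
r=lambda i,x,y,w,h:cv2.resize(i[y:y+h,x:x+w],(400,300),interpolation=cv2.INTER_CUBIC)
cv2.imwrite("pics/c3.png",np.hstack([r(a,260,110,120,90),r(b,250,150,120,90)]))
E
```

```text
[ 0.525 -0.678 -1.45 ]
[-0.932  1.582 -0.309] [0.47  0.049 0.128] 13.6917
0.14 [-1.58   1.514 -1.085]
0.148 [ 0.084  1.091 -0.498]
0.152 [-0.44   0.111 -2.337]
0.156 [ 0.316  0.484 -2.767]
0.16 [-0.709  0.246 -2.729]
[-0.513  0.138 -2.458] [-0.031  0.367 -0.037] 16.4583
```

View pics/c3.png

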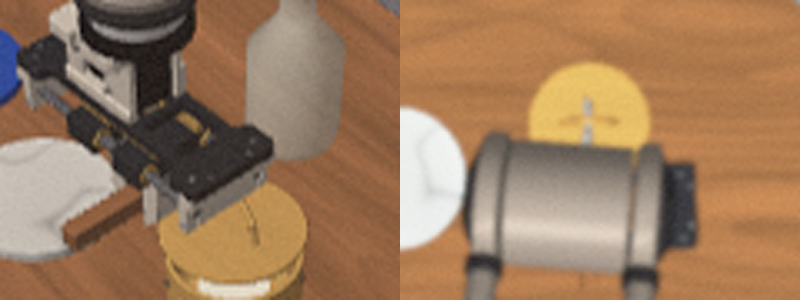

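The lid hangs level, clear of the burner, with about 2.5 N on the hook. The lid's centre is at about (307,187) in the top view.

```bash
python3 - <<'E'
from h import *
np.set_printoptions(precision=3,suppress=True)
print(onz("top",(307,187),.1))
movel([.470,.0495,.2],speed=.05); movel([.4135,.2585,.2],speed=.08); movel([.4135,.2585,.125],speed=.06); dwell(.4)
b=snapshot("top"); a=snapshot("side"); cv2.imwrite("pics/t4.png",b); cv2.imwrite("pics/s4.png",a)
print(get_ft_force(),get_time_s(),get_eef_pos())
h=cv2.cvtColor(b,cv2.COLOR_BGR2HSV); y=((h[...,0]>=18)&(h[...,0]<28)&(h[...,1]>90)).astype(np.uint8)
n,l,s,c=cv2.connectedComponentsWithStats(y); 
for k in range(1,n):
    if s[k,4]>80: print(s[k],c[k])
r=lambda i,x,y,w,h:cv2.resize(i[y:y+h,x:x+w],(400,300),interpolation=cv2.INTER_CUBIC)
cv2.imwrite("pics/c4.png",np.hstack([r(a,200,100,120,90),r(b,190,160,120,90)]))
E
```

```text
[0.555 0.052 0.1  ]
[-0.295  0.357 -3.649] 21.9667 [0.414 0.259 0.125]
[291 171  33  33 604] [306.869 186.669]
[229 186  34  34 798] [246.119 201.851]
[ 494  372   49   28 1081] [517.452 387.63 ]
```

View pics/c4.png

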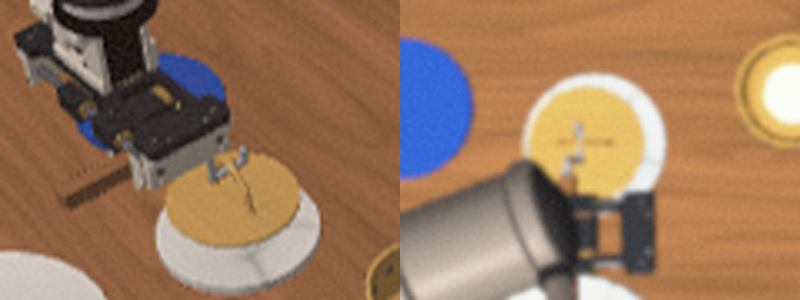

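The lid hangs over the coaster, centred at about (246,203) in the top view. I'll correct from the measurement and set it down.

```bash
python3 - <<'E'
from h import *
np.set_printoptions(precision=3,suppress=True)
m=onz("top",(245.7,202.7),.05)[:2]; d=np.array([.4996,.2626])-m; print(m,d)
d=np.clip(d,-.015,.015); x,y=.4135+d[0],.2585+d[1]; s=np.sin(.052)
movel([x,y,.122],speed=.03); f=get_ft_force()
movel([x,y,.104],speed=.04); print(get_ft_force()); movel([x,y,.094],speed=.012); print(get_ft_force()); movel([x,y,.077],speed=.03); dwell(.2)
print(get_ft_force(),get_time_s())
movel([x-.072,y-.072*s,.077],speed=.04); print(get_ft_force(),get_time_s())
movel([x-.072,y-.072*s,.2],speed=.12); dwell(.2)
b=snapshot("top"); a=snapshot("side"); cv2.imwrite("pics/t5.png",b); cv2.imwrite("pics/s5.png",a)
r=lambda i,x,y,w,h:cv2.resize(i[y:y+h,x:x+w],(400,300),interpolation=cv2.INTER_CUBIC)
cv2.imwrite("pics/c5.png",np.hstack([r(a,200,100,120,90),r(b,190,160,120,90)]))
print(get_ft_force(),get_time_s(),get_grip_width())
E
```

```text
[0.5   0.262] [-0.001  0.   ]
[ 0.507 -0.073 -3.212]
[-0.591  0.114 -1.838]
[-0.325 -0.169 -2.289] 24.7167
[-0.025  0.159 -1.643] 26.6667
[-0.072  0.098 -0.925] 28.1417 0.015555305409255097
```

View pics/c5.png

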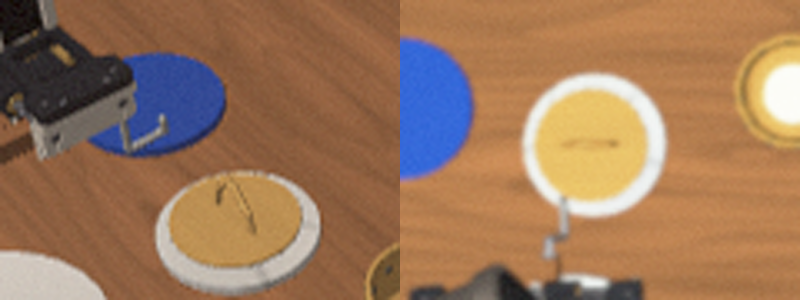

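The lid lies flat and centred on the coaster, at about (247,203) in the top view, and the hook is free. Next I return the lifter to its rest.

```bash
python3 - <<'E'
from h import *
np.set_printoptions(precision=3,suppress=True)
g=[.505,-.234]; d=[np.pi,0,np.radians(14)]
e=get_eef_pos(); movel([e[0],e[1],.28],speed=.15)
movep([*g,.26],d); movel([*g,.11],speed=.1); dwell(.2); f=get_ft_force()
for z in(.085,.072,.068,.0655): movel([*g,z],speed=.025); print(z,get_ft_force()-f,get_ft_torque())
grip(.05); dwell(.3); print(get_grip_width(),get_ft_force()-f)
movel([*g,.2],speed=.1); movep([.35,-.05,.35],d); dwell(.3)
b=snapshot("top"); a=snapshot("side"); cv2.imwrite("pics/t6.png",b); cv2.imwrite("pics/s6.png",a)
r=lambda i,x,y,w,h:cv2.resize(i[y:y+h,x:x+w],(400,300),interpolation=cv2.INTER_CUBIC)
cv2.imwrite("pics/c6.png",np.vstack([np.hstack([r(a,345,235,92,69),r(a,200,100,120,90)]),np.hstack([r(b,350,170,80,60),r(b,190,160,120,90)])]))
print(get_time_s())
E
```

```text
0.085 [ 0.258 -0.275  0.218] [-0.112  0.209 -0.012]
0.072 [ 0.93  -0.899 -0.035] [-0.091  0.245 -0.03 ]
0.068 [0.643 0.667 0.773] [-0.045  0.129  0.007]
0.0655 [ 0.293 -0.742  0.075] [-0.049  0.231 -0.005]
0.04992938389241744 [ 0.506 -0.316  1.418]
38.9583
```

View pics/c6.png

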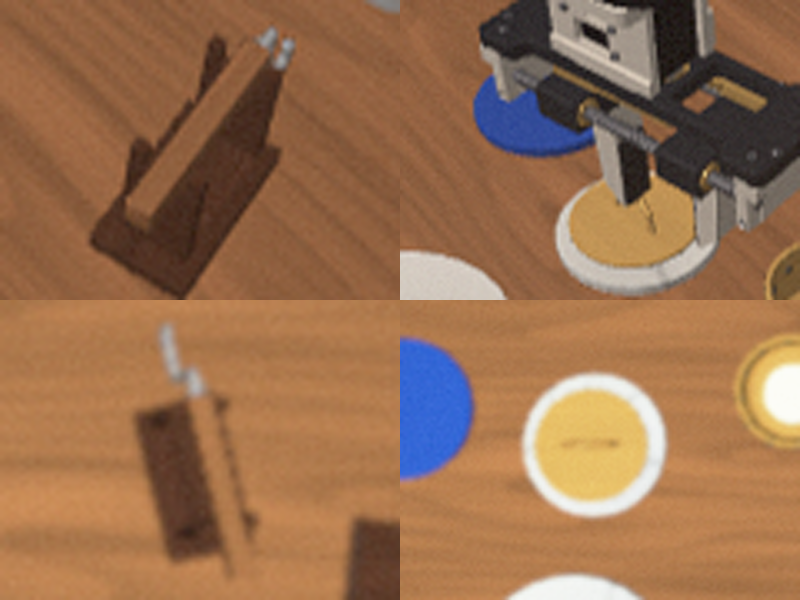

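The lifter lies in its rest as before, with the same handle and hook pixels. The lid is flat and centred on the coaster, and the arm is clear.

```bash
python3 -c "
from plant import *
print(sign_off())"
```

```text
the job is handed in; nothing more can be done
None
```

The job is handed in at about 39 s of the 72 s allowed; the last pictures show the lid flat and centred on the small white coaster, the lifter back in its rest as it lay, and the arm clear; no verdict came back.

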